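Move the interlocked lift-off guard to the loaded test station

TASK

The clear lift-off guard hangs on the empty test station, but it is the other station, with the transformer in it, that is about to be switched on. Squeeze the guard's red pin tab towards its fixed plate to pull the sprung hinge pin, lift the guard off, and hang it the same way round on the loaded station: stub down in the open notch, then the black thumb pad pressed down until the pin snaps into its hole and the guard holds the interlock plunger down. Seat it by feel without forcing it against either station, and leave everything else on the bench where it is.

Things in the scene. Friction and masses are not known exactly. Their poses are not given: they have to be found in the camera images.
- guard_grip (a point): Grasp point of the guard, between two upright plates on its rail (20 wide in x, from 9 to 35 above the hinge line): the fixed one, outer face at y -16, and the red tab of the sprung pin, outer face at y +30. Squeezed together from above (46 closing to 32) the tab comes to y +16, a hard stop: pin in, guard held. Site: y 0, 23 above the hinge line; axes of the guard. Fingertips no lower than 12 above the line.
- guard: Lift-off guard, 0.25 to 0.35 kg (all plain sizes in mm). Origin on its hinge line at mid length; y along that line towards the sprung pin, x to the back, z up. Aluminium rail of radius 9, y -75 to +75, ends tapered; clear yellow-edged panel hanging to z -106, 140 wide, back face at x -8; fixed stub of radius 4 out to y -87.
- guard_press (a point): Centre of the top of the black rubber thumb pad, 16x16 mm, on the guard's sprung end: y +63, 20 above the hinge line, higher than the ears; axes of the guard. 15 N down on it is plenty; over 25 N on the bracket would bend it.
- guard_pin (a joint): How far the sprung pin (radius 4 mm) is pulled in, m: 0 = out, tip at guard y +86; 0.014 = in, tip inside the rail. Spring 4.5 N (out) to 6.6 N (in). About 0.006 to 0.011 when its tip rubs on the face of an ear; through the hole, near 0.
- station_a: Empty test station, where the guard hangs at the start: white box, 156 deep (x), 166 wide (y), roof 125 high, open at its front (-x), where a rubber bumper just touches the hung panel. Origin: centre of its underside; x to its back, z up.
- station_b: Loaded test station, without a guard, a dark and yellow transformer in its blue nest; the same box, origin and axes.
- station_a_hinge (a point): Middle of the hinge line of the empty station: x -70, y 0, z 135 of the box; axes of the box, line along y. Two ears 6 thick, inner faces at y +77 and -77, tops 14 above the line. The +y ear has a hole 13 wide, 10 high on the line; the -y ear a notch 10 wide, open at the top with a V lead-in 20 wide. A bar joins them, top 9 below the line, front at x -3; the rail lands on it.
- station_b_hinge (a point): The same on the loaded station, as drawn; but its bracket is screwed on through upright slots and sits up to 10 mm higher or lower than this point (ears, notch, hole, bar, plunger together): find its height by feel. Let go there, the guard's sprung end stands about 6 mm high on the plunger, pin rubbing on the ear; about 10 N down on the thumb pad snaps it in.
- interlock_a (a joint): Brass interlock plunger in the bar of the empty station, m pressed: 0 = up, 0.006 = end. It stands at y +50 and up to 5 mm above the bar, and lifts the sprung end of a freed guard (4 to 8 N).
- interlock_b (a joint): The same plunger on the loaded station, m pressed: 0 = up, about 0.0035 when the guard is latched, 0.006 = end.
- pliers: blue-handled pliers lying on the bench, 152x54x12; bystander
- orange_driver: orange screwdriver lying on the bench, 162x19x18; bystander
- blue_dish: round blue parts dish with small parts, 76 across, 22 high; bystander
- side_cutter: red-handled side cutter lying on the bench, 136x54x12; bystander
- desolder_pump: blue desoldering pump lying on the bench, 167x24x21; bystander

How it is judged:
By the outcome, as a careful person would: the job done as asked, in the order asked, and still so for the second after the job is handed in, with the robot touching nothing.
It also fails if it takes over 51 s, if anything falls off the work surface, if the arm or the gripper's body presses on something with over 40 N, if the wrist force passes 120 N, or if a joint passes its speed limit or range.

ROBOT

A 7-joint arm with a two-finger parallel gripper is mounted at the origin on the work surface; the furniture and walls round the work are solid. World frame = base frame: x ahead of the robot, y to its left, z up, the work surface at z = 0. Lengths are in m, angles in rad, forces in N, time in s.
With the tool pointing down it reaches from about 0.425 to 0.875 m from the base axis. Payload 4.7 kg.
Tool frame: the origin (TCP) lies midway between the tips of the shut fingers; the grasp point (between the pads) lies 19 mm behind it; z points along the fingers, y is the direction in which the jaws open and shut (so a half turn about z gives the same grasp; the last joint's range is limited). The gripper opens to 87 mm and grips with 3 to 60 N. Pads are 19 mm wide; open, the fingers measure 117 mm over their backs; the gripper's body (75 mm by 190 mm) begins 51 mm behind the grasp point.
Start: joints at [1.188, 0.321, -0.07, 1.45, 0.023, 1.371, -0.057], TCP at [0.251, -0.6, 0.223] pointing down, gripper open.
Joint ranges: [-2.86, 2.86], [-0.3, 2.09], [-1.38, 1.24], [0.06, 2.45], [-1.56, 4.7], [0.09, 2.05], [-2.69, 2.69]. Speed limits (rad/s): [2.57, 2.57, 3.14, 3.14, 3.14, 3.14, 3.14].

INTERFACE

Orientations are given as a rotation vector (axis times angle).
In Python, from bench import get_state, eyes, job gives the robot as it stands. The module is installed in compiled form; this text tells all that it offers.
- The arm moves only by the shell command python3 -m jog 'ROWS' [FORCE]. ROWS is JSON, a list that holds one entry, the list of rows, each a list of 5 numbers: the opening, from 0 (shut) to 1 (fully open), then the shift along the tool's x, y, z in units of 40 mm (1.0 is 40 mm), then the turn about the tool's z in units of 5 degrees (1.0 is 5 degrees). In form: [[[jaw, dx, dy, dz, turn], ...]]. A call has 1 to 10 rows; each row shifts and turns the commanded pose from where the row before left it, along the tool's axes as they then stand; what a row does not reach is not made up. A row lasts 1/8 s, in which the tool goes at most 62.5 mm and 10.7 degrees, less where a joint would pass 70% of its speed; a pose out of reach is approached as far as the arm can. A call is refused whole if a number of a shift passes 1 or a number of a turn 1, either way. A call with a gripper value outside its range is refused whole. The fingers move at their own pace and stop on an object; FORCE is the grip in N (left out, the last holds). Time passes only in rows, so rows that do not move let the fingers close. It gives the time, the measured TCP pose, the force and the opening at its end, in the units of the state.
- get_state(): the state, without advancing time (a new reading comes with each control period).
- eyes.get_image(name): name is "side" or "top"; returns (picture, depth): 384x512x3 uint8, red, green, blue; 384x512 float32, m along the optical axis (not along the pixel's ray), 0 where there is no reading.
- eyes.camera_params(name): a dict with "camera_matrix" (3x3 intrinsics, pixels), "pose" (4x4, takes a point from camera to world coordinates). Camera axes: x right, y down, z forward; pixel columns grow to the right and rows downward; lengths in m; the calibration is good to about 2 mm. A picture is of the moment at which its call begins. camera_params takes no time and is no camera call.
- job.close_job(): hands the job in, once; it reports no verdict.
The state is a dict: "time": time; "joint_positions": joint angles; "qd": joint speeds; "joint_torque": joint torques, N m; "position": TCP position; "tool_rot": TCP orientation; "ft_force": force on the tool from outside, world axes, zero at the start; "torque": the same for the moment, N m; "grip_width": opening from 0.0 (shut) to 1.0 (fully open).
Only numpy, scipy, OpenCV 4.12 (cv2) and the standard library are available. Lean on these libraries where they do the work, as an engineer would, in place of code of your own. Each camera call takes 0.05 s, during which the arm holds its last target. There are 200 camera calls.

## Working session

There is one attempt and no reset: what is moved stays moved. The work goes in short steps, Python scripts to look and compute and a shell command to move; the robot and the scene stay as the last step left them, time stands still between calls to the robot, and variables do not carry over. Pictures are saved under pics/ and viewed, about 8 in all and at most 12, crops included, and the job is handed in when it is done.

```bash
mkdir -p pics; cat > h.py <<'E'
import numpy as np, cv2
from bench import get_state, eyes, job
from scipy.spatial.transform import Rotation as R
def snap(n,f):
    im,d=eyes.get_image(n); np.savez(f'pics/{f}.npz',im=im,d=d)
    cv2.imwrite(f'pics/{f}.png',cv2.cvtColor(im,cv2.COLOR_RGB2BGR)); return im,d
def world(n,d,u,v):
    p=eyes.camera_params(n);K=p["camera_matrix"];z=d[v,u]
    c=np.array([(u-K[0,2])*z/K[0,0],(v-K[1,2])*z/K[1,1],z*np.ones_like(z)])
    T=np.array(p["pose"]);return (T[:3,:3]@c.reshape(3,-1)).T+T[:3,3]
E
python3 - <<'E'
from h import *
a,_=snap('top','t0');b,_=snap('side','s0')
np.set_printoptions(precision=4,suppress=True)
for n in('top','side'):
    p=eyes.camera_params(n);print(p)
s=get_state();print(s, R.from_rotvec(s['tool_rot']).as_matrix())
E
```

```text
{'camera_matrix': array([[490.9046,   0.    , 260.7382],
       [  0.    , 490.9046, 197.7602],
       [  0.    ,   0.    ,   1.    ]]), 'pose': array([[-0.0065, -0.99  ,  0.1412,  0.2959],
       [-0.9999,  0.0054, -0.0088,  0.0624],
       [ 0.008 , -0.1412, -0.9899,  1.2616],
       [ 0.    ,  0.    ,  0.    ,  1.    ]])}
{'camera_matrix': array([[390.8977,   0.    , 257.4578],
       [  0.    , 390.8977, 194.9591],
       [  0.    ,   0.    ,   1.    ]]), 'pose': array([[ 0.9988, -0.0222,  0.0426,  0.4368],
       [-0.0475, -0.5845,  0.81  , -0.6856],
       [ 0.0069, -0.8111, -0.5849,  0.6567],
       [ 0.    ,  0.    ,  0.    ,  1.    ]])}
{'time': 0.1, 'joint_positions': array([ 1.1881,  0.3217, -0.0701,  1.4515,  0.0226,  1.3708, -0.0569]), 'qd': array([ 0.0006, -0.0031,  0.0008, -0.0015, -0.0021, -0.    ,  0.002 ]), 'joint_torque': array([  0.0002, -49.2575,  -0.406 , -31.3399,  -0.0644,   0.0395,
         0.    ]), 'position': array([ 0.2509, -0.5991,  0.2216]), 'tool_rot': array([-3.0784, -0.6189,  0.0007]), 'ft_force': array([-0.7412,  0.2952, -0.0285]), 'torque': array([0.0045, 0.0064, 0.0084]), 'grip_width': 1.001116188183292} [[ 0.9223  0.3865 -0.0007]
 [ 0.3865 -0.9223  0.0015]
 [-0.0001 -0.0017 -1.    ]]
```

View pics/t0.png

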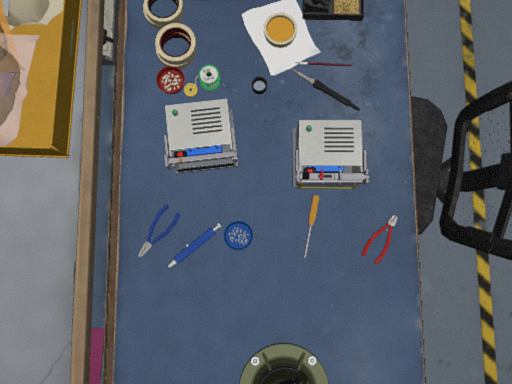

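View pics/s0.png

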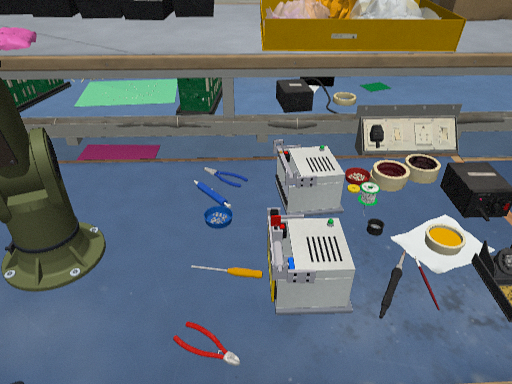

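```bash
python3 - <<'E'
from h import *
im=cv2.imread('pics/t0.png')
a=im[90:180,155:245];b=im[110:200,285:375]
s=cv2.imread('pics/s0.png')
c=s[135:215,265:350];d=s[205:315,255:365]
r=lambda x:cv2.resize(x,(390,290),interpolation=cv2.INTER_CUBIC)
r2=lambda x:cv2.resize(x,(390,300),interpolation=cv2.INTER_CUBIC)
cv2.imwrite('pics/c0.png',np.vstack([np.hstack([r(a),r(b)]),np.hstack([r2(c),r2(d)])]))
E
```

```text
(no output)
```

View pics/c0.png

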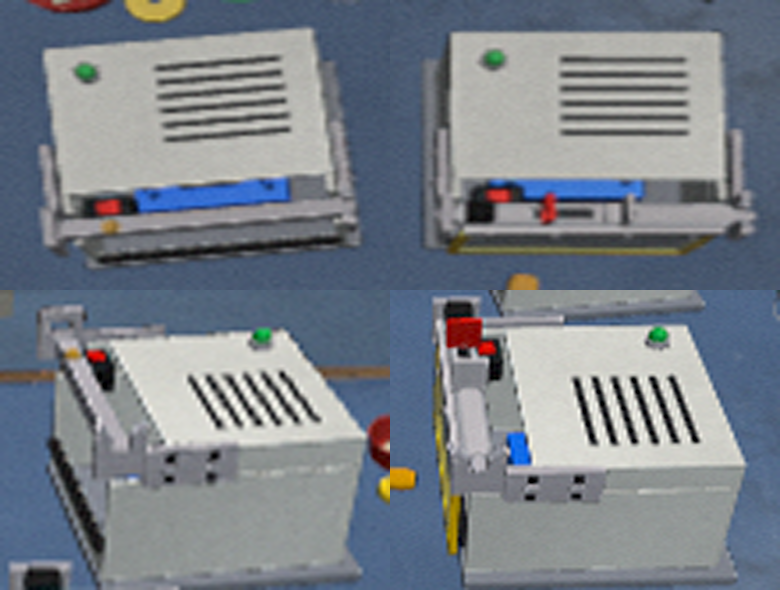

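```bash
cat >> h.py <<'E'
def cloud(n,f):
    q=np.load(f'pics/{f}.npz');d=q['d'];v,u=np.mgrid[:384,:512]
    return world(n,d,u,v).reshape(384,512,3),q['im']
E
python3 - <<'E'
from h import *
np.set_printoptions(precision=4,suppress=True)
for n,f in(('top','t0'),('side','s0')):
    P,im=cloud(n,f)
    for nm,y0,y1 in(('B',0.1,0.4),('A',-0.25,0.08)):
        m=(P[...,1]>y0)&(P[...,1]<y1)&(P[...,0]>0.4)&(P[...,0]<0.9)&(P[...,2]>0.117)&(P[...,2]<0.133)
        k=cv2.morphologyEx(m.astype(np.uint8),cv2.MORPH_OPEN,np.ones((5,5)))
        nn,l,st,c=cv2.connectedComponentsWithStats(k);i=1+st[1:,4].argmax();m=l==i
        p=P[m];r=cv2.minAreaRect((p[:,:2]*1000).astype(np.float32))
        print(n,nm,r,cv2.boxPoints(r).tolist(),np.median(p[:,2]),st[i])
        # bracket / guard points above the roof
        h=(P[...,1]>y0)&(P[...,1]<y1)&(P[...,0]>0.4)&(P[...,0]<0.75)&(P[...,2]>0.134)&(P[...,2]<.2)
        q=P[h];print(len(q),q.min(0),q.max(0))
        for z in np.arange(.134,.18,.006):
            w=q[(q[:,2]>=z)&(q[:,2]<z+.006)]
            if len(w):print('  z%.3f'%z,len(w),np.percentile(w[:,:2],[5,50,95],axis=0).ravel())
E
```

```text
top B ((637.532470703125, 204.8904571533203), (113.68578338623047, 156.0319061279297), 6.382124423980713) [[572.3696899414062, 276.10430908203125], [589.7140502929688, 121.03939819335938], [702.6952514648438, 133.67660522460938], [685.3508911132812, 288.74151611328125]] 0.1245958818534384 [ 165   99   67   51 2816]
100 [0.5297 0.1091 0.1342] [0.6681 0.2773 0.1562]
  z0.134 30 [0.5358 0.112  0.6591 0.2552 0.6673 0.2708]
  z0.140 18 [0.531  0.1095 0.554  0.2604 0.5909 0.2721]
  z0.146 43 [0.5325 0.1114 0.5511 0.269  0.5732 0.275 ]
  z0.152 9 [0.5356 0.1122 0.5469 0.2704 0.5544 0.2737]
top A ((585.8282470703125, -109.87689971923828), (157.7327117919922, 121.70781707763672), 89.84117889404297) [[524.7559204101562, -188.57427978515625], [646.4633178710938, -188.91165161132812], [646.9005737304688, -31.179519653320312], [525.1931762695312, -30.842147827148438]] 0.12463799712776757 [ 296  120   66   50 2865]
696 [ 0.4916 -0.198   0.134 ] [ 0.6292 -0.0274  0.1758]
  z0.134 216 [ 0.4942 -0.1916  0.4988 -0.1159  0.621  -0.037 ]
  z0.140 293 [ 0.4965 -0.1847  0.5051 -0.12    0.513  -0.0428]
  z
[... 1015 characters left out ...]
8355712890625, -196.5958709716797], [643.7432250976562, -200.55335998535156], [648.1203002929688, -30.600189208984375], [494.46063232421875, -26.6427001953125]] 0.12605624273202498 [ 272  214   83   63 3349]
841 [ 0.4897 -0.1996  0.134 ] [ 0.6281 -0.0275  0.1743]
  z0.134 203 [ 0.4917 -0.1966  0.4953 -0.139   0.6212 -0.0467]
  z0.140 277 [ 0.4946 -0.1942  0.5033 -0.1567  0.513  -0.0502]
  z0.146 120 [ 0.4916 -0.1949  0.5042 -0.0908  0.5172 -0.0294]
  z0.152 91 [ 0.4963 -0.1292  0.5045 -0.0851  0.5128 -0.0442]
  z0.158 61 [ 0.4959 -0.1292  0.5039 -0.0872  0.5137 -0.0497]
  z0.164 49 [ 0.4956 -0.1292  0.5056 -0.1266  0.5133 -0.0852]
  z0.170 40 [ 0.4956 -0.1293  0.5047 -0.0879  0.5133 -0.0841]
```

```bash
python3 - <<'E'
from h import *
np.set_printoptions(precision=1,suppress=True,linewidth=150)
# hypothesised hinge frames
H={'A':(.5045,-.113,0.0),'B':(.543,.193,np.radians(6.2))}
for n,f in(('top','t0'),('side','s0')):
  P,im=cloud(n,f)
  for k,(x,y,a) in H.items():
    q=(P-np.array([x,y,0]))
    c,s=np.cos(a),np.sin(a)
    L=np.stack([q[...,0]*c+q[...,1]*s,-q[...,0]*s+q[...,1]*c,q[...,2]],-1)*1000
    for nm,lo,hi in(('ear+',70,95),('ear-',-95,-70)):
      m=(abs(L[...,0])<25)&(L[...,1]>lo)&(L[...,1]<hi)&(L[...,2]>137)&(L[...,2]<165)
      e=L[m]; 
      t=e[e[:,2]>np.percentile(e[:,2],40)]
      print(n,k,nm,len(e),'x',np.percentile(t[:,0],[0,10,50,90,100]),'y',np.percentile(t[:,1],[0,10,50,90,100]),'z',np.percentile(e[:,2],[50,80,90,100]))
    m=(abs(L[...,0])<25)&(abs(L[...,1])<68)&(L[...,2]>110)&(L[...,2]<165)
    e=L[m]
    for y0 in range(-70,70,14):
      w=e[(abs(e[:,1]-y0-7)<7)]
      t=w[w[:,2]>118]
      print('   y',y0,len(t),'x',np.percentile(t[:,0],[0,10,50,90,100]) if len(t) else '','z',np.percentile(t[:,2],[50,90]) if len(t) else '')
E
```

```text
top A ear+ 58 x [-11.5  -7.9   2.3  11.8  15.4] y [70.2 70.5 79.3 81.6 83.2] z [147.1 150.8 152.5 157.2]
top A ear- 50 x [-12.5 -11.2   2.   13.6  16.5] y [-81.8 -81.4 -78.2 -71.4 -70.1] z [142.3 147.  149.4 150.7]
   y -70 55 x [-12.9 -10.9  -2.    6.    8.6] z [140.8 144.4]
   y -56 62 x [-13.  -10.8  -3.5   5.9   8.6] z [140.9 144.7]
   y -42 59 x [-11.2 -10.6  -2.1   6.3   8.9] z [140.8 144.5]
   y -28 47 x [-13.3 -11.4  -5.8   5.9   8.9] z [139.9 145.7]
   y -14 68 x [-11.7 -10.1  -2.8   6.9  10.7] z [144.1 153.4]
   y 0 61 x [-11.3 -10.3  -1.9   5.9   8.8] z [141.  145.6]
   y 14 45 x [-12.2 -10.8  -6.    5.    9. ] z [138.6 146.9]
   y 28 83 x [-11.4  -9.6   1.1  18.7  24.8] z [140.8 149.1]
   y 42 82 x [-12.4 -10.1   2.1  21.3  24.4] z [138.1 144.9]
   y 56 69 x [-12.4  -9.9  -1.1  19.9  24.9] z [152.3 157.6]
top B ear+ 45 x [-2.7 -1.4  7.1 21.4 23.7] y [75.2 75.8 77.7 80.2 80.8] z [148.2 151.8 152.3 156.2]
top B ear- 26 x [-5.  -4.6  3.6 21.6 22.7] y [-84.4 -84.1 -81.8 -79.4 -79.2] z [146.7 150.5 151.3 153.4]
   y -70 29 x [ 7.1  7.5 12.8 16.9 19.6] z [126.4 129.4]
   y -56 
[... 1401 characters left out ...]
.7] z [147.2 151.2 152.  153.1]
side B ear- 45 x [-6.7 -4.2 14.  20.4 23.5] y [-85.6 -84.5 -82.6 -79.1 -76.9] z [143.9 149.  150.5 153.4]
   y -70 7 x [10.2 10.7 14.2 16.6 17.6] z [128.5 129.5]
   y -56 11 x [ 7.8  9.6 12.9 15.6 17.1] z [128.2 129.6]
   y -42 15 x [ 5.4  5.7 10.7 15.7 16.3] z [128.2 129.9]
   y -28 18 x [ 5.4  5.6  8.9 16.3 17.2] z [128.5 129.9]
   y -14 15 x [ 4.4  4.9  9.2 14.5 15.9] z [128.7 130.1]
   y 0 18 x [ 5.1  5.3  9.3 15.4 17.4] z [128.3 129.8]
   y 14 15 x [ 5.3  5.5  9.9 15.2 16.7] z [128.5 129.8]
   y 28 25 x [ 4.1  5.1 12.8 22.8 24.9] z [127.2 129.4]
   y 42 25 x [ 5.1  6.  12.  22.6 24.8] z [129.  132.8]
   y 56 11 x [ 5.1  5.5  8.7 19.3 22.1] z [127.8 129.8]
```

```bash
python3 -m jog '[[[0.62,0,0,0,0.91],[0.62,0,0,0,0.91],[0.62,0,0,0,0.91],[0.62,0,0,0,0.91],[0.62,0,0,0,0.91],[0.62,0,0,0,0],[0.62,0.5,-0.98,0,0],[0.62,0.5,-0.98,0,0],[0.62,0.5,-0.98,0,0],[0.62,0.5,-0.98,0,0]]]' 30; python3 -m jog '[[[0.62,0.5,-0.98,0,0],[0.62,0.5,-0.98,0,0],[0.62,0.5,-0.98,0,0],[0.62,0.5,-0.98,0,0],[0.62,0.5,-0.98,0,0],[0.62,0.5,-0.98,0,0],[0.62,0.5,-0.98,0,0],[0.62,0.5,-0.98,0,0],[0.62,0.35,-0.5,0,0],[0.62,0,0,0,0]]]'
```

```text
time: 1.35
position: [0.3317, -0.4413, 0.2224]
tool_rot: [-3.142, -0.002, 0.0]
ft_force: [0.2, -0.5, -0.4]
grip_width: 0.622
time: 2.6
position: [0.5059, -0.1071, 0.2225]
tool_rot: [-3.141, -0.008, 0.0]
ft_force: [-0.4, -0.5, -0.3]
grip_width: 0.617
```

```bash
python3 -m jog '[[[0.62,0,0,0.6,0],[0.62,0,0,0.58,0],[0.62,0,0,0,0]]]'; python3 - <<'E'
from h import *
im,_=snap('side','s1')
b=cv2.imread('pics/s1.png')[170:270,220:340]
cv2.imwrite('pics/c1.png',cv2.resize(b,(720,600),interpolation=cv2.INTER_CUBIC))
E
```

```text
time: 2.98
position: [0.5035, -0.1107, 0.1739]
tool_rot: [-3.141, 0.003, 0.006]
ft_force: [1.2, -0.2, -0.0]
grip_width: 0.622
```

View pics/c1.png

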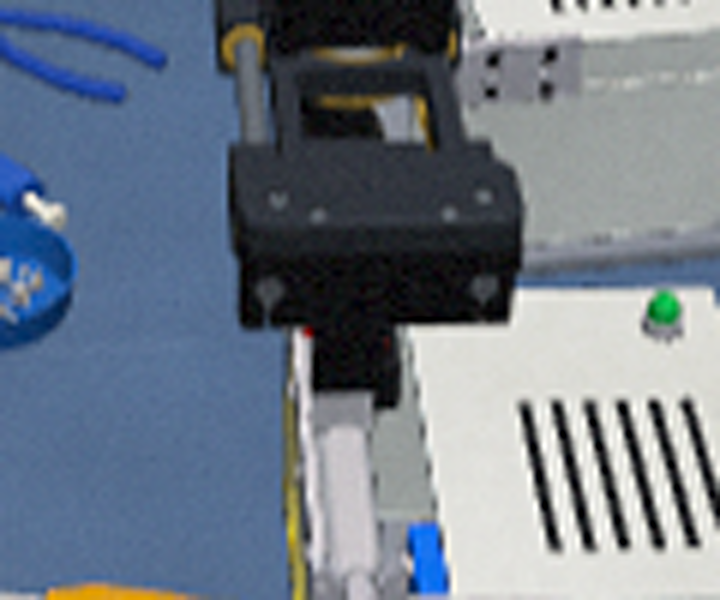

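```bash
for i in 1 2; do python3 -m jog '[[[0.62,0,0,0,0]]]'|grep -E 'pos|rot'; done; python3 - <<'E'
from h import *
P,_=cloud('side','s1')
np.set_printoptions(precision=1,suppress=True)
# near finger / fingertips: dark points just above plates
m=(P[...,2]>.165)&(P[...,2]<.2)&(P[...,1]<-.09)&(P[...,1]>-.2)&(abs(P[...,0]-.505)<.04)
q=P[m]*1000
for z in range(165,200,5):
    w=q[(q[:,2]>=z)&(q[:,2]<z+5)]
    if len(w):print(z,len(w),np.percentile(w[:,:2],[0,10,50,90,100],axis=0).T)
E
```

```text
position: [0.5056, -0.11, 0.1764]
tool_rot: [3.141, -0.002, 0.002]
position: [0.5057, -0.1096, 0.1763]
tool_rot: [3.141, -0.001, 0.002]
175 19 [[ 492.8  494.6  503.7  511.7  512.9]
 [-146.6 -146.2 -145.4 -144.3 -144.1]]
180 26 [[ 492.5  493.4  501.7  511.   512.6]
 [-148.5 -147.1 -146.2 -144.8 -143.9]]
185 22 [[ 492.3  494.4  503.2  510.4  512.6]
 [-147.9 -146.9 -146.1 -145.1 -144.4]]
190 29 [[ 492.2  494.   503.3  512.3  514.2]
 [-147.9 -146.8 -146.  -144.7 -144.3]]
195 23 [[ 492.1  494.2  503.   512.   514. ]
 [-148.  -147.3 -146.2 -144.8 -144.2]]
```

```bash
python3 -m jog '[[[0.62,0,0,0.1,0],[0.62,0,0,0.1,0],[0.62,0,0,0.05,0],[0.62,0,0,0,0]]]'; python3 -m jog '[[[0.62,0,0,0.05,0],[0.62,0,0,0.05,0],[0.62,0,0,0,0]]]'
```

```text
time: 3.78
position: [0.5051, -0.1091, 0.165]
tool_rot: [-3.141, 0.0, 0.001]
ft_force: [0.4, -0.3, 0.4]
grip_width: 0.622
time: 4.15
position: [0.5052, -0.1091, 0.1611]
tool_rot: [-3.142, 0.0, 0.001]
ft_force: [-0.2, 0.5, -0.4]
grip_width: 0.621
```

```bash
python3 -m jog '[[[0.62,0,0,0.15,0],[0.62,0,0,0.16,0],[0.62,0,0,0,0],[0.57,0,0,0,0],[0.57,0,0,0,0]]]'; python3 -m jog '[[[0.55,0,0,0,0],[0.55,0,0,0,0]]]';python3 -m jog '[[[0.53,0,0,0,0],[0.53,0,0,0,0]]]'
```

```text
time: 4.78
position: [0.5051, -0.1078, 0.1486]
tool_rot: [-3.14, -0.001, 0.001]
ft_force: [0.2, 3.6, -2.6]
grip_width: 0.574
time: 5.03
position: [0.5051, -0.1069, 0.1486]
tool_rot: [-3.139, -0.002, 0.001]
ft_force: [0.3, 6.9, -2.1]
grip_width: 0.555
time: 5.28
position: [0.5052, -0.1065, 0.1486]
tool_rot: [-3.138, -0.002, 0.001]
ft_force: [-0.5, 6.4, -2.4]
grip_width: 0.534
```

```bash
python3 -m jog '[[[0.50,0,0.03,0,0],[0.48,0,0.02,0,0],[0.46,0,0.02,0,0],[0.44,0,0.02,0,0]]]'; python3 -m jog '[[[0.42,0,0.01,0,0],[0.40,0,0,0,0],[0.37,0,0,0,0],[0.37,0,0,0,0]]]' 35;python3 -m jog '[[[0.30,0,0,0,0],[0.30,0,0,0,0],[0.3,0,0,0,0]]]'
```

```text
time: 5.78
position: [0.5059, -0.1125, 0.1498]
tool_rot: [3.142, 0.0, 0.002]
ft_force: [-0.9, 4.1, 4.8]
grip_width: 0.45
time: 6.28
position: [0.5056, -0.1152, 0.1493]
tool_rot: [3.139, -0.002, 0.002]
ft_force: [1.0, -2.7, 3.2]
grip_width: 0.376
time: 6.65
position: [0.5054, -0.1137, 0.149]
tool_rot: [3.141, -0.001, 0.0]
ft_force: [1.0, -3.1, 3.6]
grip_width: 0.361
```

```bash
python3 -m jog '[[[0.3,0,0,-0.1,0],[0.3,0,0,-0.1,0],[0.3,0,0,-0.1,0],[0.3,0,0,-0.1,0],[0.3,0,0,0,0]]]'; python3 -m jog '[[[0.3,0,0,-0.4,0],[0.3,0,0,-0.5,0],[0.3,0,0,-0.6,0],[0.3,0,0,-0.6,0],[0.3,0,0,-0.6,0],[0.3,0,0,-0.5,0],[0.3,0,0,0,0],[0.3,0,0,0,0]]]'; python3 - <<'E'
from h import *
im,_=snap('side','s2')
b=cv2.imread('pics/s2.png')[90:330,150:400]
cv2.imwrite('pics/c2.png',cv2.resize(b,(625,600),interpolation=cv2.INTER_CUBIC))
E
```

```text
time: 7.28
position: [0.5054, -0.1131, 0.1652]
tool_rot: [3.141, -0.0, 0.0]
ft_force: [-0.2, 0.2, -2.4]
grip_width: 0.364
time: 8.28
position: [0.5049, -0.1131, 0.2925]
tool_rot: [-3.142, 0.0, 0.001]
ft_force: [-0.3, 0.2, -3.0]
grip_width: 0.36
```

View pics/c2.png

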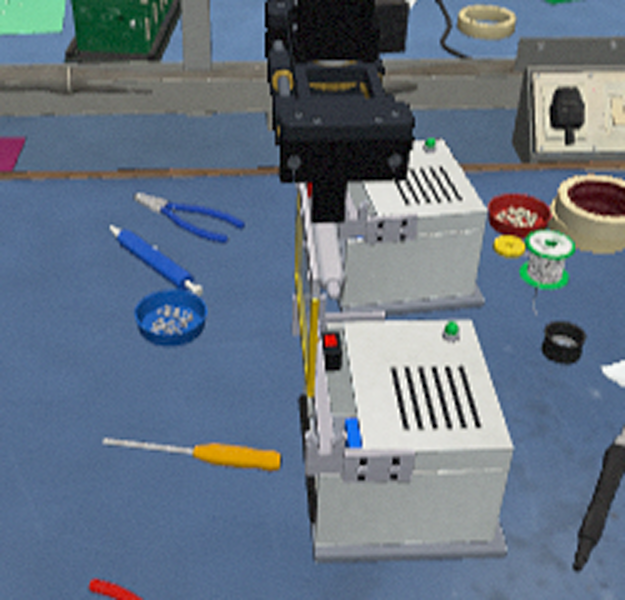

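```bash
python3 -m jog '[[[0.3,0.06,-0.4,0,0],[0.3,0.14,-0.9,0,0],[0.3,0.14,-0.94,0,0],[0.3,0.14,-0.94,0,0],[0.3,0.14,-0.94,0,0],[0.3,0.14,-0.94,0,0],[0.3,0.14,-0.94,0,0],[0.3,0.08,-0.94,0,0],[0.3,0.06,-0.68,0,0],[0.3,0,0,0,0]]]';  python3 -m jog '[[[0.3,0,0,0,-0.4],[0.3,0,0,0,-0.4],[0.3,0,0,0,-0.44],[0.3,0,0,0,0],[0.3,0,0,0,0]]]'; python3 - <<'E'
from h import *
im,_=snap('side','s3');snap('top','t3')
b=cv2.imread('pics/s3.png')[60:220,200:370]
cv2.imwrite('pics/c3.png',cv2.resize(b,(637,600),interpolation=cv2.INTER_CUBIC))
s=get_state();M=R.from_rotvec(s['tool_rot']).as_matrix();print(np.degrees(np.arctan2(M[1,0],M[0,0])))
E
```

```text
time: 9.57
position: [0.5452, 0.1963, 0.2924]
tool_rot: [-3.139, -0.01, 0.003]
ft_force: [0.4, -0.8, -4.2]
grip_width: 0.363
time: 10.2
position: [0.5471, 0.191, 0.2929]
tool_rot: [3.137, 0.168, 0.0]
ft_force: [-0.2, 0.2, -4.7]
grip_width: 0.365
6.1466482657556005
```

View pics/c3.png

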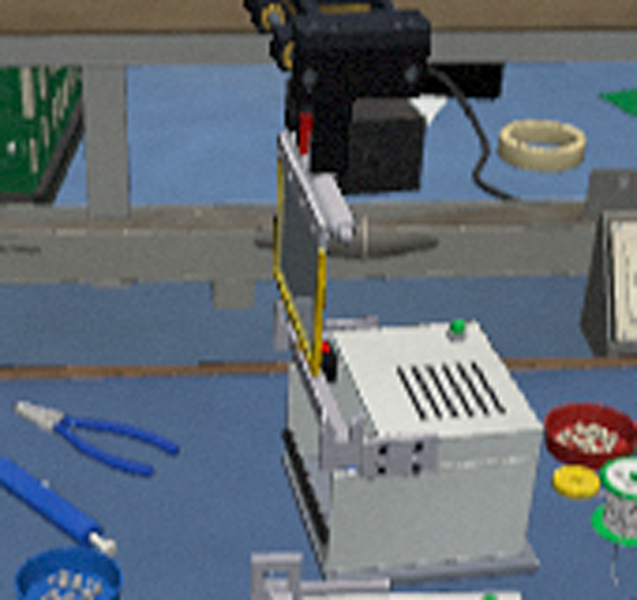

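```bash
python3 - <<'E'
from h import *
np.set_printoptions(precision=1,suppress=True,linewidth=150)
a=np.radians(6.2);c,s=np.cos(a),np.sin(a)
for n,f in(('side','s3'),('top','t3')):
  P,im=cloud(n,f);q=P-np.array([.5521,.1924,0])
  L=np.stack([q[...,0]*c+q[...,1]*s,-q[...,0]*s+q[...,1]*c,q[...,2]],-1)*1000
  for y0 in range(-100,90,10):
    m=(abs(L[...,0])<35)&(abs(L[...,1]-y0-5)<5)&(L[...,2]>262)&(L[...,2]<295)
    t=L[m]
    if len(t)>3:print(n,y0,len(t),'x',np.percentile(t[:,0],[0,10,50,90,100]),'z',np.percentile(t[:,2],[5,50,95]),'y',t[:,1].min(),t[:,1].max())
  m=(abs(L[...,0])<35)&(abs(L[...,1])<95)&(L[...,2]>175)&(L[...,2]<262);t=L[m];print('panel x',np.percentile(t[:,0],[2,50,98]),'y',np.percentile(t[:,1],[1,99]),len(t))
E
```

```text
side -90 12 x [-11.1  -9.4  -7.5  -5.7  -5.7] z [278.2 281.3 284.4] y -88.59705753327168 -80.71279671541402
side -80 35 x [-20.6 -17.   -9.7  -2.4   0.8] z [269.4 282.5 287.6] y -79.25357447690766 -70.51213242972973
side -70 42 x [-19.9 -19.3 -14.5  -4.3   1.2] z [267.4 283.1 289.4] y -69.96408820672697 -60.04377475188962
side -60 30 x [-21.4 -20.  -15.3  -5.4  -1.4] z [266.  283.1 289.5] y -59.741467987990845 -50.594690173544414
side -50 19 x [-20.3 -19.8 -14.8  -3.3  -0.8] z [276.6 285.5 289.2] y -49.36685507650404 -41.30164028692376
side -40 29 x [-19.7 -19.4 -14.1  -4.9  -0.9] z [269.  286.  289.6] y -39.9259137276114 -30.635953662394797
side -30 28 x [-21.6 -20.  -15.1  -3.6   3.8] z [267.9 285.3 291.2] y -29.641334321947436 -20.753813099080336
side -20 22 x [-20.7 -19.7 -15.3  -4.2   1.1] z [272.5 286.5 290.7] y -19.186850639842906 -10.33933269734655
side -10 11 x [-20.1 -19.9 -18.9 -15.6 -14.1] z [264.9 280.2 284.6] y -8.82124751525334 -1.0041264731290538
side 0 12 x [-19.8 -19.6 -17.4 -14.1 -13.2] z [266.1 283.9 287.3] y 0.4478489768440677 8.937119440821816
side 10 20 x [-20.8 -19.9 -18.1 -12.5 -11.9] z [264.2 283.3 293.6] y 11.76871166776774 19.71387763306219
side 20 12 x [-19.9 -19.6 -18.6 -14.6 -14.1] z [263.8 282.  286.7] y 22.118347161979862 28.90086273921268
side 30 13 x [-19.8 -19.6 -19.1 -14.7 -13. ] z [266.5 281.8 287. ] y 30.506363623361455 39.53596169695309
side 40 11 x [-19.7 -19.6 -18.1 -13.7 -13. ] z [268.  284.9 287.4] y 40.69502542715903 49.56610323150846
side 50 18 x [-21.1 -19.8 -15.7 -12.  -11.3] z [263.9 285.7 293.3] y 50.6566275364579 59.04176865719271
side 60 13 x [-19.7 -19.4 -18.8 -14.5 -14.1] z [263.1 283.7 290.5] y 60.73844684589008 68.59826145005036
panel x [-19.8 -18.6 -15.4] y [-70.7  69.4] 441
top 60 8 x [-17.8 -17.7 -17.3 -15.7 -14.6] z [269.2 280.  284.2] y 64.84153750456674 68.75913841064197
panel x [-17.6 -17.2 -16.4] y [67.1 70.3] 8
```

```bash
python3 -m jog '[[[0.3,0,0,0.3,0],[0.3,0,0,0.5,0],[0.3,0,0,0.5,0],[0.3,0,0,0.5,0],[0.3,0,0,0.5,0],[0.3,0,0,0.4,0],[0.3,0,0,0.14,0],[0.3,0,0,0,0],[0.3,0,0,0,0]]]'; python3 -m jog '[[[0.3,0.08,0,0,0],[0.3,0.05,0,0,0],[0.3,0,0,0,0],[0.3,0,0,0,0]]]'
```

```text
time: 11.42
position: [0.5475, 0.1919, 0.1801]
tool_rot: [-3.137, -0.17, -0.002]
ft_force: [-0.2, -0.6, -2.5]
grip_width: 0.363
time: 11.92
position: [0.5521, 0.1922, 0.1793]
tool_rot: [3.137, 0.17, -0.0]
ft_force: [0.0, -0.3, -2.6]
grip_width: 0.363
```

```bash
python3 -m jog '[[[0.3,0,0,0.1,0],[0.3,0,0,0.1,0],[0.3,0,0,0.1,0],[0.3,0,0,0,0]]]'; python3 -m jog '[[[0.3,0,0,0.1,0],[0.3,0,0,0.1,0],[0.3,0,0,0,0]]]'; python3 - <<'E'
from h import *
im,_=snap('side','s4')
b=cv2.imread('pics/s4.png')[130:200,250:330]
cv2.imwrite('pics/c4.png',cv2.resize(b,(680,595),interpolation=cv2.INTER_CUBIC))
E
```

```text
time: 12.42
position: [0.5518, 0.192, 0.1667]
tool_rot: [3.137, 0.17, -0.002]
ft_force: [0.2, 0.7, -3.5]
grip_width: 0.364
time: 12.8
position: [0.5519, 0.192, 0.1588]
tool_rot: [3.137, 0.169, -0.001]
ft_force: [-1.0, 0.4, -4.1]
grip_width: 0.361
```

View pics/c4.png

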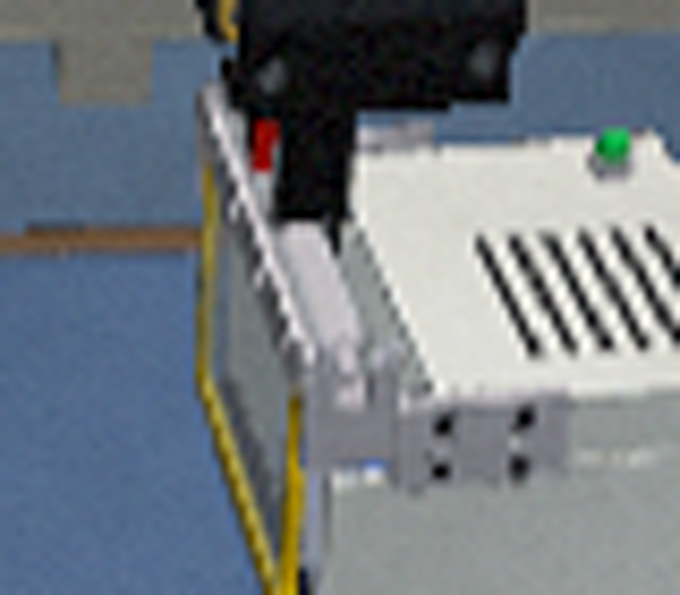

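```bash
for i in 1 2 3; do python3 -m jog '[[[0.3,0,0,0.04,0],[0.3,0,0,0,0],[0.3,0,0,0,0]]]'|grep -E 'pos|force'; done
```

```text
position: [0.5522, 0.1922, 0.1578]
ft_force: [0.2, 0.2, -2.9]
position: [0.5522, 0.1922, 0.1561]
ft_force: [-0.0, 1.1, -4.0]
position: [0.5522, 0.1922, 0.1545]
ft_force: [-0.4, -0.3, -3.1]
```

```bash
for i in 1 2; do python3 -m jog '[[[0.3,0,0,0.03,0],[0.3,0,0,0,0],[0.3,0,0,0,0]]]'|grep -E 'pos|force|grip|rot'; done
```

```text
position: [0.5522, 0.1921, 0.1533]
tool_rot: [3.137, 0.169, -0.0]
ft_force: [0.5, 0.3, -3.9]
grip_width: 0.367
position: [0.5523, 0.1922, 0.1523]
tool_rot: [3.137, 0.169, 0.0]
ft_force: [1.9, -0.7, -2.1]
grip_width: 0.364
```

```bash
for i in 1 2 3; do python3 -m jog '[[[0.3,0,0,0.03,0],[0.3,0,0,0,0],[0.3,0,0,0,0]]]'|grep -E 'pos|force'; done; python3 -c "
from h import *
print(get_state()['torque'])"
```

```text
position: [0.5523, 0.1921, 0.1512]
ft_force: [-1.2, -0.8, 1.3]
position: [0.5523, 0.1922, 0.1501]
ft_force: [-1.0, -1.1, 5.0]
position: [0.5524, 0.1924, 0.1494]
ft_force: [-1.4, -1.3, 7.9]
[-0.367533    0.42238192  0.0164185 ]
```

```bash
for i in 1 2; do python3 -m jog '[[[0.3,0,0,0.03,0],[0.3,0,0,0,0],[0.3,0,0,0,0]]]'|grep -E 'pos|force|rot'; python3 -c "
from h import *
print(get_state()['torque'])"; done; python3 - <<'E'
from h import *
np.set_printoptions(precision=1,suppress=True,linewidth=150)
snap('side','s5')
a=np.radians(6.2);c,s=np.cos(a),np.sin(a)
for f in('s4','s5'):
  P,im=cloud('side',f);q=P-np.array([.5521,.1924,0])
  L=np.stack([q[...,0]*c+q[...,1]*s,-q[...,0]*s+q[...,1]*c,q[...,2]],-1)*1000
  for y0 in (-88,-75,-65,-55,-45,-35,-25,55,65,75,83):
    m=(abs(L[...,0])<20)&(abs(L[...,1]-y0)<5)&(L[...,2]>132)&(L[...,2]<175);t=L[m]
    if len(t)>3:print(f,y0,len(t),'x',np.percentile(t[:,0],[0,50,100]),'z',np.percentile(t[:,2],[50,80,95,100]))
b=cv2.imread('pics/s5.png')[130:200,250:330]
cv2.imwrite('pics/c5.png',cv2.resize(b,(680,595),interpolation=cv2.INTER_CUBIC))
E
```

```text
position: [0.5525, 0.1926, 0.1488]
tool_rot: [3.137, 0.17, 0.002]
ft_force: [-2.1, -1.3, 9.8]
[-0.35554397  0.62097715  0.01977601]
position: [0.5526, 0.1928, 0.1482]
tool_rot: [3.137, 0.17, 0.003]
ft_force: [-3.1, -1.2, 11.8]
[-0.47130021  0.8486377   0.03451816]
s4 -88 13 x [-13.9   0.3  10.7] z [145.6 148.  149.7 150.9]
s4 -75 43 x [-15.3  -2.7  18.2] z [148.2 151.  152.6 155.3]
s4 -65 32 x [-15.2  -8.6   4.8] z [151.4 154.7 155.5 156.4]
s4 -55 23 x [-16.5 -10.4   4.6] z [149.7 154.1 155.3 155.6]
s4 -45 27 x [-15.3  -8.1   6.1] z [151.5 154.  156.4 156.9]
s4 -35 20 x [-14.9  -6.4   4. ] z [153.4 155.5 157.2 157.4]
s4 -25 67 x [-15.8  -4.6   9. ] z [163.5 170.7 173.6 174.6]
s4 55 18 x [-16.6 -12.9  -8.3] z [150.8 156.2 166.6 167.7]
s4 65 15 x [-15.  -10.5  -7.7] z [152.7 162.  167.8 168.5]
s4 75 10 x [-15.1 -11.1  -6.3] z [148.5 155.9 167.8 168. ]
s4 83 12 x [-15.1 -13.2  -8.1] z [148.5 150.7 151.5 151.9]
s5 -88 7 x [-3.6 -1.1 10.5] z [139.5 146.6 150.2 151.2]
s5 -75 39 x [-15.1   0.5  15.8] z [141.5 146.1 149.8 151.8]
s5 -65 19 x [-14.9  -4.    4.7] z [143.6 145.5 146.7 146.9]
s5 -55 25 x [-15.   -5.6   5.6] z [143.8 146.3 147.7 149.1]
s5 -45 16 x [-13.1  -6.6   3.9] z [144.3 146.3 146.7 147.3]
s5 -35 21 x [-14.2  -5.4   6.3] z [143.4 145.3 146.6 147.8]
s5 -25 90 x [-14.5  -2.9  11. ] z [159.7 169.  173.6 174.2]
s5 55 16 x [-15.9  -8.7  -6.3] z [141.  152.  157.3 159.1]
s5 65 12 x [-14.8  -9.3  -7. ] z [141.4 153.  157.6 158.6]
s5 75 16 x [-15.1 -12.1  -7.5] z [143.9 149.7 151.8 152.2]
s5 83 16 x [-15.1 -12.1  -3.2] z [145.8 151.8 152.2 152.5]
```

View pics/c5.png

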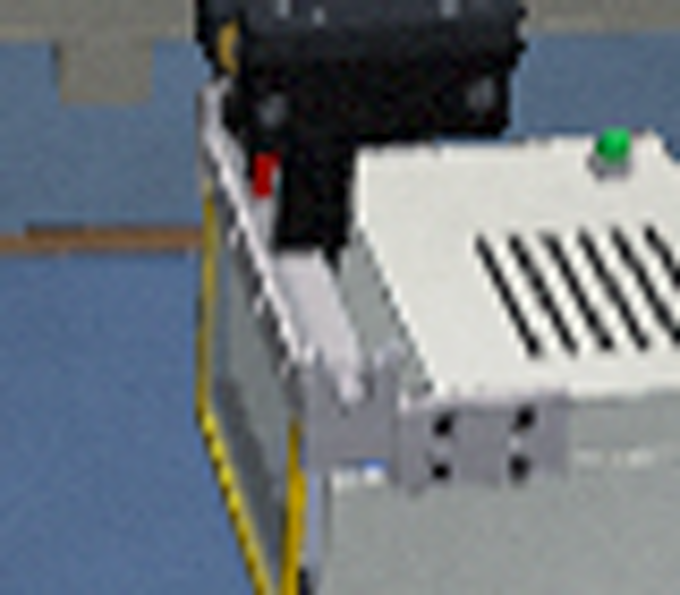

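```bash
python3 -m jog '[[[0.3,-0.01,0,-0.05,0],[0.3,0,0,-0.04,0],[0.3,0,0,0,0],[0.3,0,0,0,0]]]'|grep -E 'pos|force|grip'; python3 -m jog '[[[0.385,0,-0.02,0,0],[0.41,0,-0.025,0,0],[0.43,0,-0.025,0,0],[0.45,0,-0.025,0,0],[0.47,0,-0.025,0,0],[0.49,0,-0.025,0,0]]]'|grep -E 'pos|force|grip'
```

```text
position: [0.5522, 0.1925, 0.1498]
ft_force: [2.1, 0.7, 3.4]
grip_width: 0.356
position: [0.5509, 0.1967, 0.1493]
ft_force: [1.2, -3.6, 1.1]
grip_width: 0.481
```

```bash
python3 -m jog '[[[0.53,0,-0.02,0,0],[0.56,0,0,0,0],[0.6,0,0,0,0],[0.62,0,0,0,0],[0.62,0,0,0,0]]]'|grep -E 'pos|force|grip'; python3 - <<'E'
from h import *
np.set_printoptions(precision=1,suppress=True,linewidth=150)
snap('side','s6')
a=np.radians(6.2);c,s=np.cos(a),np.sin(a)
for f in('s6',):
  P,im=cloud('side',f);q=P-np.array([.5521,.1924,0])
  L=np.stack([q[...,0]*c+q[...,1]*s,-q[...,0]*s+q[...,1]*c,q[...,2]],-1)*1000
  for y0 in (-88,-75,-65,-55,-45,-35,55,65,75,83):
    m=(abs(L[...,0])<20)&(abs(L[...,1]-y0)<5)&(L[...,2]>132)&(L[...,2]<175);t=L[m]
    if len(t)>3:print(f,y0,len(t),'x',np.percentile(t[:,0],[0,50,100]),'z',np.percentile(t[:,2],[50,80,95,100]))
b=cv2.imread('pics/s6.png')[120:200,250:330]
cv2.imwrite('pics/c6.png',cv2.resize(b,(600,600),interpolation=cv2.INTER_CUBIC))
E
```

```text
position: [0.5506, 0.1997, 0.1497]
ft_force: [0.6, -0.2, -0.0]
grip_width: 0.618
s6 -88 16 x [-14.   -1.7  19.4] z [139.3 142.7 148.5 150. ]
s6 -75 38 x [-15.4  -0.4  15.5] z [142.4 146.9 149.7 150.6]
s6 -65 18 x [-14.9  -4.7   5. ] z [144.5 146.7 147.8 148.5]
s6 -55 20 x [-14.9  -8.2   6.1] z [142.9 145.6 146.7 147.3]
s6 -45 26 x [-14.6  -7.9   5.5] z [143.4 145.9 147.9 148.3]
s6 -35 21 x [-14.9  -6.5   4.8] z [146.2 147.3 160.  172.3]
s6 55 8 x [-16.2 -14.   -8.7] z [143.8 144.5 144.7 144.8]
s6 65 13 x [-15.   -9.9  -9. ] z [144.3 154.3 158.8 160.2]
s6 75 14 x [-15.6 -12.3  -9.4] z [144.9 149.5 152.9 152.9]
s6 83 11 x [-15.  -14.4  -9.4] z [142.5 148.2 151.3 151.5]
```

View pics/c6.png

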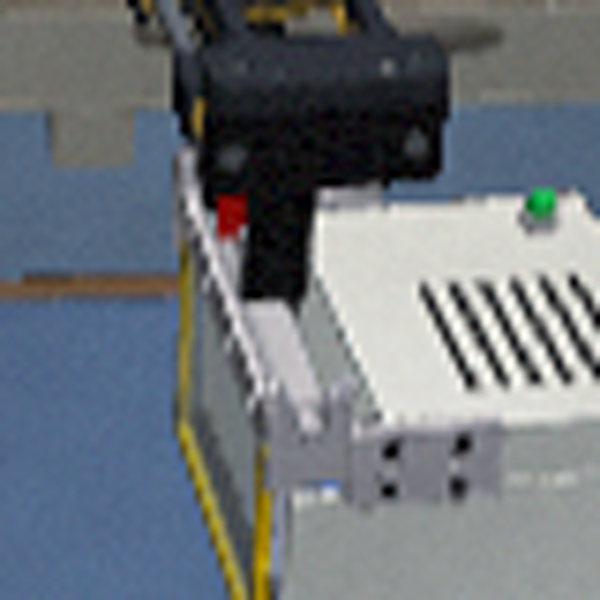

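```bash
python3 -m jog '[[[0.62,0,0,-0.3,0],[0.62,0,0,-0.5,0],[0.62,0,0,-0.5,0],[0.3,0,-0.35,0,0],[0,0,-0.5,0,0],[0,0,-0.5,0,0],[0,0,0,0,0],[0,0,0,0,0]]]'; python3 - <<'E'
from h import *
np.set_printoptions(precision=1,suppress=True,linewidth=150)
snap('side','s7');snap('top','t7')
a=np.radians(6.2);c,s=np.cos(a),np.sin(a)
for n,f in(('side','s7'),('top','t7')):
  P,im=cloud(n,f);q=P-np.array([.5521,.1924,0])
  L=np.stack([q[...,0]*c+q[...,1]*s,-q[...,0]*s+q[...,1]*c,q[...,2]],-1)*1000
  for y0 in (-85,-75,-65,-55,-45,-35,-16,22,26,30,35,45,55,65,75,83):
    m=(abs(L[...,0])<20)&(abs(L[...,1]-y0)<5)&(L[...,2]>132)&(L[...,2]<175);t=L[m]
    if len(t)>3:print(f,y0,len(t),'x',np.percentile(t[:,0],[0,50,100]),'z',np.percentile(t[:,2],[50,80,95,100]))
  m=(abs(L[...,0])<20)&(L[...,2]>157)&(L[...,2]<178)&(L[...,1]<48);t=np.sort(L[m][:,1]);print(t)
A=[cv2.resize(cv2.imread(p)[y:y+80,x:x+80],(400,400),interpolation=cv2.INTER_CUBIC) for p,y,x in(('pics/s7.png',120,260),('pics/t7.png',100,160))]
cv2.imwrite('pics/c7.png',np.hstack(A))
E
```

```text
time: 19.58
position: [0.5452, 0.2519, 0.2014]
tool_rot: [3.136, 0.169, -0.001]
ft_force: [-0.4, -0.0, -0.5]
grip_width: 0.136
s7 -85 53 x [-13.6   0.1  14.5] z [140.  145.  149.4 151.9]
s7 -75 34 x [-15.7  -1.2  15.3] z [143.7 147.  150.5 151.8]
s7 -65 18 x [-14.3  -5.9   5.5] z [144.6 145.9 146.7 147.3]
s7 -55 21 x [-14.9  -7.1   4.9] z [143.6 145.4 147.4 147.7]
s7 -45 21 x [-15.1  -7.4   6.8] z [143.5 147.2 147.9 148.3]
s7 -35 23 x [-15.2  -6.4   4.3] z [144.6 146.5 147.2 147.7]
s7 -16 89 x [-14.6  -2.8   8.4] z [158.5 168.8 173.3 174.2]
s7 22 64 x [-15.5  -5.5   7.7] z [161.3 169.4 173.2 173.9]
s7 26 11 x [-14.3 -10.9  -7.1] z [142.3 149.2 159.7 161.2]
s7 30 9 x [-15.2 -12.9  -9.8] z [142.  143.  144.2 144.9]
s7 35 10 x [-15.2 -13.6  -8.8] z [142.5 143.6 145.  145.1]
s7 45 8 x [-14.9 -10.1  -7.1] z [143.3 146.8 148.3 149.1]
s7 55 29 x [-15.9  -6.8   4.3] z [156.6 160.7 161.5 162. ]
s7 65 20 x [-14.9  -9.3   5.9] z [155.3 161.2 161.7 161.7]
s7 75 17 x [-15.5 -12.4  12.9] z [143.7 150.3 152.2 152.4]
s7 83 16 x [-15.  -12.5  12.9] z [146.4 151.6 152.3 152.6]
[-19.7 -19.4 -19.3 -19.2
[... 274 characters left out ...]
13.8  15.4  16.2  16.6  16.6  16.6  16.7  16.8  16.8  17.2  17.3  17.3  17.4  17.5  17.5  17.5  17.9  17.9  18.1  18.1  18.4  18.7  18.7
  18.7  18.9  19.   19.   19.1  19.3  19.5  19.5  19.5  19.6  19.7  19.7  19.7  19.8  19.8  19.8  19.9  20.   20.   20.   20.2  20.2  20.3  20.3
  20.3  20.4  20.4  20.6  20.9  20.9  21.   21.1  21.6]
t7 -85 27 x [-13.    1.1  19.6] z [141.6 147.9 150.9 151.7]
t7 -75 40 x [-13.   -0.8  16.5] z [142.1 145.2 147.9 150.7]
t7 -65 43 x [-13.2  -3.5   8. ] z [142.3 144.8 147.8 148.6]
t7 -55 42 x [-13.8  -3.7   9.1] z [141.  144.4 146.8 148.2]
t7 -45 41 x [-13.3  -4.3   7. ] z [142.3 145.5 147.6 148. ]
t7 -35 43 x [-12.9  -3.7   7.9] z [141.6 144.8 147.4 148. ]
[]
```

View pics/c7.png

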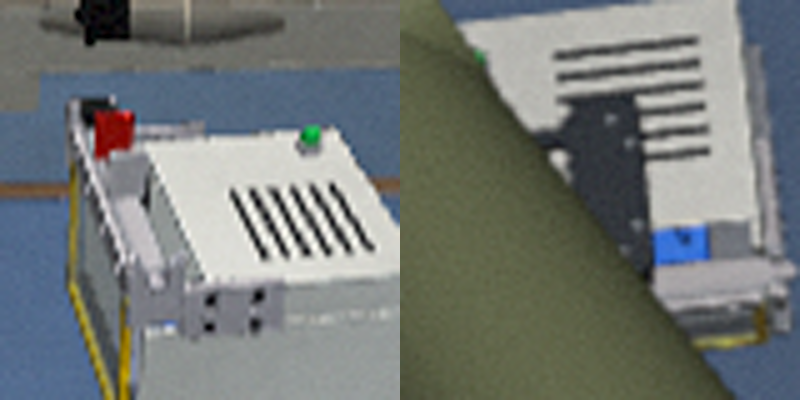

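```bash
python3 -m jog '[[[0,0,0,0.3,0],[0,0,0,0.3,0],[0,0,0,0.3,0],[0,0,0,0,0],[0,0,0,0,0]]]'|grep -E 'pos|force|grip'; for i in 1 2 3; do python3 -m jog '[[[0,0,0,0.05,0],[0,0,0,0,0]]]'|grep -E 'pos|force'; done
```

```text
position: [0.5453, 0.2525, 0.1658]
ft_force: [-0.0, 0.2, 0.4]
grip_width: 0.008
position: [0.5453, 0.2524, 0.1639]
ft_force: [0.2, 0.5, 1.3]
position: [0.5451, 0.2523, 0.1616]
ft_force: [0.8, -0.3, 1.1]
position: [0.5454, 0.2525, 0.1599]
ft_force: [-0.4, 0.3, 1.9]
```

```bash
for i in 1 2 3; do python3 -m jog '[[[0,0,0,0.04,0],[0,0,0,0,0],[0,0,0,0,0]]]'|grep -E 'pos|force'; done
```

```text
position: [0.5452, 0.2523, 0.1579]
ft_force: [0.6, -0.1, -0.6]
position: [0.5455, 0.2525, 0.157]
ft_force: [-0.6, -0.0, 4.9]
position: [0.5458, 0.2527, 0.1564]
ft_force: [0.1, 0.6, 10.3]
```

```bash
python3 -m jog '[[[0,0,0,0.02,0],[0,0,0,0,0],[0,0,0,0,0]]]'|grep -E 'pos|force';python3 -m jog '[[[0,0,0,0.02,0],[0,0,0,0,0],[0,0,0,0,0]]]'|grep -E 'pos|force'; cat > tab.py <<'E'
from h import *
import sys
np.set_printoptions(precision=1,suppress=True,linewidth=150)
f=sys.argv[1];snap('side',f)
a=np.radians(6.2);c,s=np.cos(a),np.sin(a)
P,im=cloud('side',f);q=P-np.array([.5521,.1924,0])
L=np.stack([q[...,0]*c+q[...,1]*s,-q[...,0]*s+q[...,1]*c,q[...,2]],-1)*1000
im=im.astype(int)
m=(abs(L[...,0])<25)&(L[...,2]>150)&(L[...,2]<185)&(L[...,1]<48)&(L[...,1]>0)&(im[...,0]>100)&(im[...,1]<60)
print('tab y',np.percentile(L[m][:,1],[5,50,95]),'z',L[m][:,2].max(),m.sum())
m=(abs(L[...,0])<15)&(L[...,2]>157)&(L[...,2]<178)&(L[...,1]<0)&(L[...,1]>-40);print('fixed',np.percentile(L[m][:,1],[5,50,95]),m.sum())
E
python3 tab.py s8
```

```text
position: [0.546, 0.2528, 0.1563]
ft_force: [-1.6, -1.7, 13.1]
position: [0.5463, 0.2529, 0.1563]
ft_force: [-2.8, -2.5, 16.1]
tab y [24.4 27.  30.7] z 173.39239212752477 52
fixed [-16.8 -14.5 -11.4] 49
```

```bash
python3 -m jog '[[[0,0,0,-0.1,0],[0,0,0,-0.3,0],[0,0,0,-0.7,0],[0,0,0,-0.9,0],[0,0,0,-0.9,0],[0,-0.8,0,-0.5,0],[0,-0.9,0,0,0],[0,-0.9,0,0,0],[0,0,0,0,0],[0,0,0,0,0]]]'; python3 tab.py s9; python3 - <<'E'
from h import *
np.set_printoptions(precision=1,suppress=True,linewidth=150)
for f,(x,y,d) in {'s0':(.5045,-.113,0),'s7':(.5521,.1924,6.2),'s9':(.5521,.1924,6.2)}.items():
  a=np.radians(d);c,s=np.cos(a),np.sin(a)
  P,im=cloud('side',f);q=P-np.array([x,y,0]);im=im.astype(int)
  L=np.stack([q[...,0]*c+q[...,1]*s,-q[...,0]*s+q[...,1]*c,q[...,2]],-1)*1000
  box=lambda y0,y1,z0,z1:(abs(L[...,0])<12)&(L[...,1]>y0)&(L[...,1]<y1)&(L[...,2]>z0)&(L[...,2]<z1)
  t=L[box(5,48,157,180)&(im[...,0]>100)&(im[...,1]<60)];F=L[box(-40,0,157,180)]
  p=L[box(50,74,150,175)&(im.max(-1)<70)]
  print(f,'tab',np.median(t[:,1]),'fixed',np.median(F[:,1]),'pad z',np.percentile(p[:,2],[50,90]),'rail z',[round(np.percentile(L[box(b-5,b+5,138,165)][:,2],80),1) for b in(-65,-55,-45,-35)],'ear',np.percentile(L[box(78,86,140,160)][:,2],95))
snap('top','t9')
A=[cv2.resize(cv2.imread(p)[y:y+80,x:x+80],(400,400),interpolation=cv2.INTER_CUBIC) for p,y,x in(('pics/s9.png',120,260),('pics/t9.png',100,160))]
cv2.imwrite('pics/c9.png',np.hstack(A))
E
```

```text
time: 24.22
position: [0.4425, 0.2408, 0.2894]
tool_rot: [3.137, 0.168, 0.001]
ft_force: [0.1, 0.2, 0.1]
grip_width: 0.008
tab y [24.4 27.1 29.5] z 175.49492428492658 58
fixed [-18.4 -14.6 -11.9] 42
s0 tab 27.18936947153712 fixed -14.930855691240794 pad z [156.7 158.1] rail z [np.float64(144.8), np.float64(144.9), np.float64(144.6), np.float64(145.1)] ear 151.54039580252478
s7 tab 19.322475300100553 fixed -17.283168940626297 pad z [160.1 161.5] rail z [np.float64(146.1), np.float64(146.3), np.float64(147.4), np.float64(147.0)] ear 152.45236519558503
s9 tab 27.034830409679472 fixed -14.569061079225875 pad z [157.4 159. ] rail z [np.float64(146.4), np.float64(146.9), np.float64(146.7), np.float64(146.8)] ear 152.75916434126256
```

View pics/c9.png

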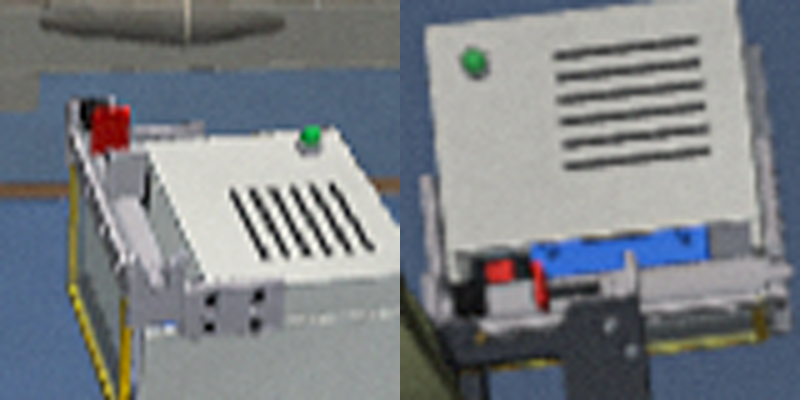

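```bash
python3 -c "
from h import *
a=np.load('pics/t0.npz')['im'].astype(int);b=np.load('pics/t9.npz')['im'].astype(int)
for n,(y,x,h,w) in dict(plierspump=(200,135,70,90),dish=(218,222,35,34),driver=(190,300,70,25),cutter=(210,358,56,42),roofA=(120,300,55,60),roofB=(102,168,45,60)).items(): print(n,(abs(a-b).max(-1)[y:y+h,x:x+w]>50).mean().round(3))
print(get_state()['ft_force']); job.close_job()"
```

```text
plierspump 0.285
dish 0.0
driver 0.0
cutter 0.0
roofA 0.013
roofB 0.0
[ 0.47545105  0.11416095 -0.06335636]
the job is handed in; nothing more can be done
```

```bash
python3 -c "
from h import *
a=np.load('pics/s0.npz')['im'].astype(int);b=np.load('pics/s9.npz')['im'].astype(int)
print((abs(a-b).max(-1)[162:208,190:250]>50).mean())"
```

```text
0.0
```

The guard is off the empty station and hung the same way round on the loaded one, with the stub down in the notch and the pin in its hole. The job was handed in at about 24 s of the 51 s allowed.

**How it went:**
- I squeezed the red tab to its stop to pull the pin, then lifted the guard clear.
- I lowered it by feel between the ears of the loaded station, with at most about 15 N on the bracket. After backing off, I let it go with the pin rubbing on the ear.
- I pressed the thumb pad with shut fingers. It came to a hard stop at a reading of about 16 N, just over the 15 N you called plenty and below the 25 N limit.

**Last checks:**
- **Pin:** the tab stands 41.6 mm from the fixed plate, against 42.1 mm when it was latched on the empty station and 36.6 mm while the pin was rubbing.
- **Guard position:** the pad dropped about 2.5 mm and stayed down after I let go. The rail sits level with the ears as it did before.
- **Interlock plunger:** I could not see it directly. That it is held down follows from the guard being down and latched.
- **Robot:** it was clear of everything at hand-in, and the wrist force read about zero.
- **Bench:** the dish, driver, cutter and both station roofs look the same in the first and last top views. The check over the pliers and desoldering pump disagreed there (28% of pixels changed), most likely because the arm was in the way. The side view of that area showed no change.

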